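# Dock the bench timer under its spring flap

### The arm

A 6-joint arm with a two-finger parallel gripper is mounted at the origin on a cart in front of the work surface, level with it; the furniture and walls round the work are solid. World frame = base frame: x ahead of the robot, y to its left, z up, the work surface at z = 0. Lengths are in m, angles in rad, forces in N, time in s.
With the tool pointing down it reaches from about 0.325 to 0.9 m from the base axis. Payload 6.1 kg.
Tool frame: the origin (TCP) lies midway between the tips of the shut fingers; the grasp point (between the pads) lies 19 mm behind it; x points along the fingers, y is the direction in which the jaws open and shut, and the axes are right-handed (so a half turn about x gives the same grasp; the last joint's range is limited). The gripper opens to 85 mm and grips with 20 to 120 N. Pads are 22 mm wide; open, the fingers measure 114 mm over their backs; the gripper's body (76 mm by 85 mm) begins 54 mm behind the grasp point. The pads swing forward as they close: fully open they stand 13 mm farther back than shut.
Start: joints at [0.998, 0.22, 1.526, -0, 1.395, -0.126], TCP at [0.27, 0.564, 0.231] pointing down, gripper open.
Joint ranges: [-2.98, 2.98], [-0.91, 2.08], [0.09, 2.57], [-1.24, 4.39], [0.2, 2.65], [-2.68, 2.68]. Speed limits (rad/s): [2.57, 2.57, 3.01, 3.14, 3.14, 3.14].

### API

Orientations are given as [roll, pitch, yaw] about the fixed x, y, z axes, in that order (R = Rz(yaw) Ry(pitch) Rx(roll)).
In Python, from plant import movep, move_l, set_joints, gripper_to, hold, inverse_kinematics, observe, get_image, get_calibration, Unreachable, job_done gives the robot as it stands. Calls block until the motion is done:
- movep(position, orientation): joint-space move of the TCP to a pose.
- move_l(position, feed=0.15, rotation=None, max_force=None): straight line of the TCP; rotation=None keeps the orientation; feed is the mean speed in m/s. With max_force (N) it stops when the force on the tool has changed by that much, and returns True; else False.
- set_joints(angles): joint-space move.
- gripper_to(opening, f_grip=None): finger opening in m; f_grip is the grip in N (None keeps the last); returns when the fingers have stopped.
- hold(seconds).
- inverse_kinematics(position, orientation): joint angles nearest the present ones, or None.
- observe(): the state.
- get_image(name): name is "side" or "top" or "wrist"; returns (picture, depth): 384x512x3 uint8, red, green, blue; 384x512 float32, m along the optical axis (not along the pixel's ray), 0 where there is no reading.
- get_calibration(name): a dict with "intrinsics" (3x3 intrinsics, pixels), "world_from_camera" (4x4, takes a point from camera to world coordinates). Camera axes: x right, y down, z forward; pixel columns grow to the right and rows downward; lengths in m; the calibration is good to about 2 mm. The wrist camera is an equidistant fisheye: a pixel r from the principal point sees the ray r / f radians off the axis. A picture is of the moment at which its call begins: read the wrist's pose just before it. get_calibration takes no time and is no camera call; for the wrist camera it gives the pose at the moment of the call.
A pose or a line that the arm cannot do raises Unreachable and nothing moves.
- job_done(): hands the job in, once; it reports no verdict.
The state is a dict: "time_s": time; "q": joint angles; "joint_velocities": joint speeds; "joint_torque": joint torques, N m; "eef_pos": TCP position; "tcp_rot": TCP orientation; "ft_force": force on the tool from outside, world axes, zero at the start; "torque": the same for the moment, N m; "opening": finger opening in m.
Only numpy, scipy, OpenCV 4.12 (cv2) and the standard library are available. Lean on these libraries where they do the work, as an engineer would, in place of code of your own. Each camera call takes 0.05 s, during which the arm holds its last target. There are 200 camera calls.

### The job

Put the bench timer in the channel of the charging dock on charge: with one fingertip press down the long bar along the dock's left side and keep it down, so that the spring flap stays raised, while the other fingertip pushes the timer along the channel and under the flap until it is fully home against the back stop. Then let the bar go so that the flap comes down on the timer, and move clear. The timer is only pushed, never lifted or tipped, and everything else on the bench stays where it is.

Things in the scene. Friction and masses are not known exactly. Their poses are not given: they have to be found in the camera images.
- dock: Grey dock, fixed. Origin: on the bench, on the channel's centre line, below the front of the flap's shoe. x points along the channel from its open front end to the back stop, y left, z up. Channel 66 mm wide (y -33 to +33), open above, floor 4 mm above the bench; rails 10 mm thick, tops 14 mm above the bench; floor and rails from x = -128 to +48 mm. Timer's centre is at x = +7 mm when home.
- flap (a joint): Angle of the rocker (flap and press bar in one piece), rad. 0 = flap shut by its spring, blocking the channel; the timer cannot push it open. Grows as the bar is pressed and the flap rises; stop at 0.46. The timer passes freely from 0.34 up. Released onto the timer, the flap rests on its top at about 0.2. Holding it open takes about 6 N down on the bar.
- bar_mid (a point): Middle of the press bar's top; moves with it. Bar: flat metal strip 22 mm wide, x = -140 to -4 mm in the dock frame, parallel to the channel. Shut: point about 85 mm left of the channel's centre line, 27 mm above the bench, strip sloping up to the left. Pressed to 0.42 rad: strip level, point 84 mm left, 13 mm up. Press it anywhere; a fingertip held at that height can slide along it.
- shoe_edge (a point): Front left lower edge of the black rubber shoe under the flap. The shoe is 26 mm along the channel (x = +2 to +28 mm in the dock frame) and 20 mm wide (y = -9 to +11 mm); shut, it hangs 2 to 8 mm above the channel's floor. The raised flap reaches no higher than 60 mm above the bench.
- stop (a point): Middle of the back stop's face that the timer comes to rest against: x = +38 mm in the dock frame, 15 mm above the bench. The stop is 86 mm wide, 22 mm tall.
- shaft (a point): Middle of the rocker's shaft, which runs parallel to the channel at y = +51 mm in the dock frame, 24 mm above the bench, between two bearing posts 14 mm wide and 31 mm tall at x = -146 and +40 mm. Right of it is the flap, left of it the press bar.
- timer: The bench timer to be docked: flat white box with three buttons, 62x62 mm, 15 mm tall (18 over the buttons), 50 g. Origin: centre of its underside. It lies in the channel, in front of the flap, square to the channel within the rails' play; its top is 19 mm above the bench.
- beaker_c: Bystander: the clear beaker, 63 mm wide and 75 mm tall, standing to the right of the dock; not to be moved.
- forceps: Bystander: steel forceps, 14x125x9 mm, lying to the left of the dock; not to be moved.
- carton_covers: Bystander: small carton, 60x90x36 mm, near the right edge; not to be moved.
- timer_b: Bystander: another bench timer, 62x62x18 mm, lying loose at the right, not to be docked; not to be moved.
- marker_black: Bystander: black marker pen, 12x140x10 mm, lying at the left; not to be moved.
- petri_3: Bystander: petri dish, 90 mm wide and 15 mm tall, right of the dock, nearer the robot; not to be moved.
- marker_blue: Bystander: blue marker pen, 12x140x10 mm, near the front edge; not to be moved.
Not all that is in view belongs to the job. Leave any red look-alike of the timer alone.

How it is judged:
On the way, in this order (a step that is already met when the one before it is completed fails the run):
1. the bar is pressed and the flap raised with the timer still in front of it (value of joint flap above 0.3 rad and x of timer in the frame of dock below -0.033 m), for 0.1 s.
2. the timer is pushed home under the flap while the flap is held up (value of joint flap above 0.3 rad and x of timer in the frame of dock above 0.003 m), for 0.1 s.
At the end, for the whole second after the job is handed in: The timer lies flat on the channel's floor, home against the back stop within 4 mm, and the released flap rests on its top (rocker angle 0.10 to 0.28), everything at rest (x of timer in the frame of dock between 0.003 and 0.011 m and z of timer in the frame of dock below 0.008 m and angle between timer's own z axis and vertical below 0.1 rad and value of joint flap between 0.1 and 0.28 rad and linear speed of timer below 0.02 m/s and velocity of joint flap below 0.05 rad/s); the robot touches nothing.
It fails at once if the timer is lifted more than 10 mm off the channel's floor (z of timer in the frame of dock above 0.014 m).
It fails at once if the timer is tipped (angle between timer's own z axis and vertical above 0.3 rad).
It fails at once if something else on the bench is moved more than 15 mm (distance of any of beaker_c, forceps, carton_covers, timer_b, marker_black, petri_3, marker_blue from where it was at the start of the episode above 0.015 m).
It also fails if it takes over 32 s, if anything falls off the work surface, if the arm or the gripper's body presses on something with over 40 N, if the wrist force passes 120 N, or if a joint passes its speed limit or range.

## Working session

There is one attempt and no reset: what is moved stays moved. The work goes in short steps, each a Python script; the robot and the scene stay as the last script left them, time stands still between calls to the robot, and variables do not carry over. Pictures are saved under pics/ and viewed, about 8 in all and at most 12, crops included, and the job is handed in when it is done.

```bash
ls; mkdir -p pics; cat > h.py <<'E'
import numpy as np, cv2
from plant import *
def snap(n,f):
    im,d=get_image(n); cv2.imwrite(f'pics/{f}.png',im[:,:,::-1]); np.savez(f'pics/{f}.npz',im=im,d=d,**get_calibration(n)); return im,d
def load(f): return np.load(f'pics/{f}.npz')
def pts(z):
    K,T,d=z['intrinsics'],z['world_from_camera'],z['d']; v,u=np.indices(d.shape)
    p=np.stack([(u-K[0,2])/K[0,0]*d,(v-K[1,2])/K[1,1]*d,d],-1); return p@T[:3,:3].T+T[:3,3]
E
python3 - <<'E'
from h import *
a,_=snap('top','top0'); b,_=snap('side','side0')
for n in('top','side'):
    c=get_calibration(n); print(c['intrinsics'].round(1).tolist(),c['world_from_camera'].round(3).tolist())
cv2.imwrite('pics/both.png',cv2.resize(np.vstack([a,b])[:,:,::-1],(512,768))[:,:])
s=observe(); print(s['time_s'],s['tcp_rot'],s['opening'],s['ft_force'])
E
```

```text
pics
[[389.9, 0.0, 251.6], [0.0, 389.9, 193.1], [0.0, 0.0, 1.0]] [[-0.023, -0.981, 0.194, 0.27], [-1.0, 0.023, -0.002, -0.041], [-0.003, -0.194, -0.981, 1.189], [0.0, 0.0, 0.0, 1.0]]
[[360.0, 0.0, 252.9], [0.0, 360.0, 192.1], [0.0, 0.0, 1.0]] [[0.939, -0.142, 0.313, 0.189], [-0.343, -0.389, 0.855, -0.843], [0.001, -0.91, -0.414, 0.435], [0.0, 0.0, 0.0, 1.0]]
0.1 [-1.69633039  1.56901828 -2.14314502] 0.085394036661633 [ 0.29589313 -0.4423873  -0.06593768]
```

View pics/top0.png

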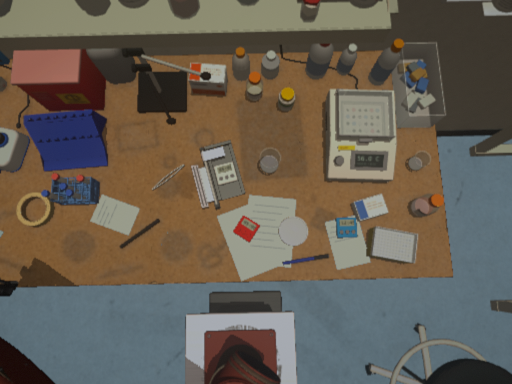

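View pics/side0.png

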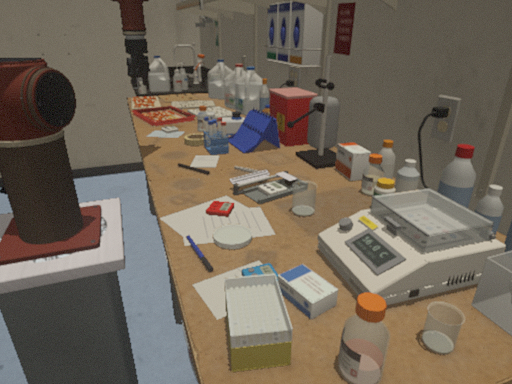

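The dock is at top-view pixels (217,173). The white timer sits in its channel at about (225,172), and the press bar is the striped white strip on its left at about (203,187). The red look-alike is at (246,229) and the loose timer_b is blue at (346,227). Only the one in the dock channel fits the description, and I'll confirm that in an enlarged crop.

```bash
python3 - <<'E'
from h import *
z=load('top0'); im=z['im']; 
c=cv2.resize(im[130:220,145:255],None,fx=7,fy=6.5,interpolation=cv2.INTER_CUBIC)
c=cv2.resize(im[130:215,150:250],None,fx=7,fy=7,interpolation=cv2.INTER_CUBIC)
cv2.imwrite('pics/crop0.png',c[:,:,::-1])
P=pts(z)
for v in range(138,216,4):
    print(v,' '.join('%3d'%(1000*P[v,u,2]) for u in range(184,250,3)))
for u,v in [(184,138),(247,138),(184,214),(247,214)]: print(P[v,u].round(3))
E
```

```text
138   0  -2  -1  -9  -1  -4  -5  -8  -4  -4  -6  -4   0  -3  -2   0  -4  -4  -4  -1   0  -2
142  -4   0  -5  -4  -3   1  -2   0  -7  -2  -4  -3  -2  20  22  26   1  -3  -1  -5  -2  -3
146  -3   2  -5  -6  -4  -3  -2   0  21  17  18  23  15   4   0  15  -3  -2  -6  -6  -9  -4
150   0  -2  -5   0  -4  -3  21  12   7  28  31  30  28  30   3   3  12  -6  -2  -5  -3  -3
154  -3  -1  -2  -5  -7  -4  27  32  31  29  28  31  26  26   2   1  11  -2  -4  -4  -2  -2
158  -7  -1  -5  -2  -5  -3  30  30  24  31  30  17   1   0   4   2   9   8  -3  -4   0   0
162  -5  -5  -3  -4  -5  -9  -3  25  10   7   0   0   3   4   1   2  17   9  -7  -4  -1  -3
166  -3  -7  -4  28  25  -4  -4  27   6  11   1  12  13  17  17  16  19  15  -6  -2  -3  -6
170  -3  -5   1  28  26  24  21  21  24  12  12  20  20  18  22  18  16   4  12  -1  -3  -1
174   0  -4  -6  34  27  25  24  26  30  12   8  16  18  15  17  20  19  14   7  -2  -2  -2
178  -2  -5  -2  -4  26  25  20  24  22   6  10  15  17  18  19  17  19  16  12  -4  -7  -7
182  -1  -4  -3  -6  29  22  21  23  27  24  15  11  16  19  16  16   5   0  -1   9  -2  -1
186  -3  -5  -2  -2  28  26  21  21  20  27   0  11 1189   0   0   4   4   5   0  13   0  -4
190   0  -2  -1  -3  -5  26  28  20  24  21   1  11   0   0   1   2   3   0   0  11  12  -6
194   1  -2   0  -3  -1  26  24  22  23  19  22  10   1  -1   2   4   2   0   1   3  -1  -4
198  -2  -2  -1  -6  -1  30  26  21  23  18  26   3  11   1   0  -1  -5  -6  -3  -2   0  -4
202  -2   1  -2  -1  -4  -2  31  24  20  -1   2   8  -7  -3   0  -3  -1  -3  -2  -4  -4  -6
206  -3  -3  -3  -3  -3  -4  27  24  21   0   0  26  -1  -5  -4  -4  -5  -6   0 1189  -4  -1
210   2   1  -7   2  -1  -2  -4  -5  -4  -1  -1   1  -1  -3  -5  -5  -2  -6  -3  -3  -2  -3
214  -4  -5  -4  -4   2  -1  -5   0  -2  -3  -7  -2  -4  -1  -1  -6   0  -3   0  -1  -2  -3
[ 0.69   0.169 -0.   ]
[ 0.686 -0.033 -0.002]
[ 0.445  0.167 -0.005]
[ 0.441 -0.027 -0.004]
```

View pics/crop0.png

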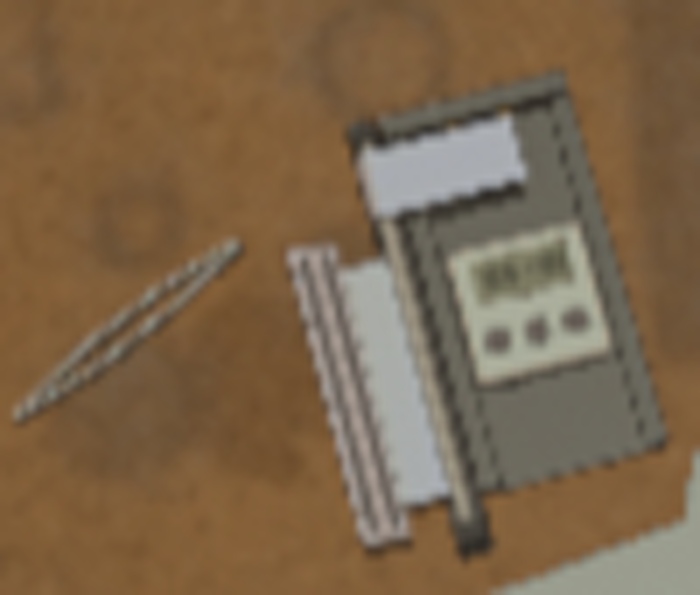

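The crop confirms it. The white timer with three buttons and a display is in the channel at crop (530,305), the flap plate is beyond it at (445,160), and the bar strip runs from (385,545) to (312,250). I'll cast rays through these corners and fit the dock pose.

```bash
cat >> h.py <<'E'
def ray(cal,uv,z):
    K,T=cal['intrinsics'],cal['world_from_camera']; d=T[:3,:3]@np.array([(uv[0]-K[0,2])/K[0,0],(uv[1]-K[1,2])/K[1,1],1])
    return (T[:3,3]+d*(z-T[2,3])/d[2])
def fit(D,W): # 2D rigid dock->world
    D,W=np.array(D),np.array(W); d,w=D-D.mean(0),W-W.mean(0)
    a=np.arctan2((d[:,0]*w[:,1]-d[:,1]*w[:,0]).sum(),(d*w).sum())
    R=np.array([[np.cos(a),-np.sin(a)],[np.sin(a),np.cos(a)]]); t=W.mean(0)-R@D.mean(0)
    return a,t,R,(W-D@R.T-t)
E
python3 - <<'E'
from h import *
z=load('top0')
F={(-128,-43,14):(663,442),(48,-43,22):(563,73),(-140,95,31):(366,549),(-4,95,31):(289,250),(-140,75,22):(410,538),(-4,75,22):(334,246),(-128,33,14):(490,488),(48,43,22):(380,122)}
D=[np.array(k[:2])/1e3 for k in F]; W=[ray(z,(np.array(p)+.5)/7-.5+[150,130],k[2]/1e3)[:2] for k,p in F.items()]
a,t,R,r=fit(D,W); print(a,t,(r@R*1000).round(1).tolist())
for p in [(480,387),(610,355),(448,250),(580,222)]:
    print((R.T@(ray(z,(np.array(p)+.5)/7-.5+[150,130],.019)[:2]-t)*1000).round(1))
for q in (-1,1):
    yaw=a+q*np.pi/2
    for x,y in((-110,36),(-35,36)):
        w=R@[x/1e3,y/1e3]+t
        for rpy in([0,np.pi/2,0],):
            # tool x down, tool y along dock +-y
            Rm=np.array([[0,0,0],[0,0,0],[0,0,0]],float); Rm[:,0]=[0,0,-1]; Rm[:2,1]=q*R[:,1]; Rm[:,2]=np.cross(Rm[:,0],Rm[:,1])
            from scipy.spatial.transform import Rotation as Ro
            e=Ro.from_matrix(Rm).as_euler('xyz'); print(q,w,e,inverse_kinematics([*w,.05],e))
E
```

```text
0.24175003544716195 [0.61645976 0.05076013] [[1.8, 0.5], [-1.1, 0.4], [-1.3, -1.8], [0.6, -0.8], [0.1, -0.6], [-0.1, 0.4], [1.9, 2.8], [-1.8, -1.0]]
[-82.3  28.8]
[-83.3 -29.9]
[-18.3  27.2]
[-21.2 -32.5]
-1 [0.50104003 0.05937903] [2.89984262 1.57079633 0.        ] [-3.84592542e-02  1.49536491e-01  1.97869430e+00 -4.44089210e-16
  1.01336186e+00  1.29058704e+00]
-1 [0.57385906 0.07733419] [2.89984262 1.57079633 0.        ] [-2.20610940e-03  3.09932992e-01  1.78437102e+00 -4.44089210e-16
  1.04728864e+00  1.32684018e+00]
1 [0.50104003 0.05937903] [-0.24175004  1.57079633  0.        ] [-3.84592542e-02  1.49536491e-01  1.97869430e+00 -4.44089210e-16
  1.01336186e+00 -1.85100562e+00]
1 [0.57385906 0.07733419] [-0.24175004  1.57079633  0.        ] [-2.20610940e-03  3.09932992e-01  1.78437102e+00 -4.44089210e-16
  1.04728864e+00 -1.81475247e+00]<sys>:0: UserWarning: Gimbal lock detected. Setting third angle to zero since it is not possible to uniquely determine all angles.
```

The fit residuals are at most 3 mm. The timer's centre is at dock x ≈ -51 mm and its rear face at about -82 mm. Next I'll move to a hover with the tips straddling the shaft and check it from the other cameras.

```bash
cat >> h.py <<'E'
A=0.24175;T0=np.array([0.61646,0.05076]);RD=np.array([[np.cos(A),-np.sin(A)],[np.sin(A),np.cos(A)]])
RPY=[np.pi-A,np.pi/2,0]
def dw(x,y,z): return [*(RD@[x/1e3,y/1e3]+T0),z/1e3]
def st(): 
    s=observe(); p=RD.T@(np.array(s['eef_pos'][:2])-T0); f=np.array(s['ft_force']); print('t%.2f dock %s z %.1f f %s op %.3f'%(s['time_s'],(p*1e3).round(1),s['eef_pos'][2]*1e3,np.r_[RD.T@f[:2],f[2]].round(1),s['opening']))
E
python3 - <<'E'
from h import *
movep(dw(-106,36,90),RPY); st()
s,_=snap('side','s1'); w,_=snap('wrist','w1')
c=get_calibration('wrist'); print(c['intrinsics'].round(1).tolist(),c['world_from_camera'].round(3).tolist())
cv2.imwrite('pics/v1.png',np.hstack([cv2.resize(w,(400,300)),cv2.resize(s[130:280,160:360],(400,300),interpolation=cv2.INTER_CUBIC)])[:,:,::-1])
E
```

```text
t2.16 dock [-105.6   36.5] z 90.3 f [ 0.1 -1.   1.3] op 0.085
[[297.3, 0.0, 252.4], [0.0, 297.3, 189.4], [0.0, 0.0, 1.0]] [[0.241, -0.934, -0.265, 0.572], [-0.971, -0.231, -0.066, 0.077], [0.0, 0.273, -0.962, 0.232], [0.0, 0.0, 0.0, 1.0]]
```

View pics/v1.png

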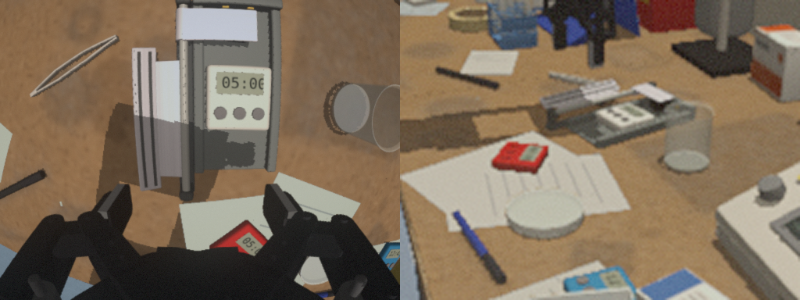

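View pics/w1.png

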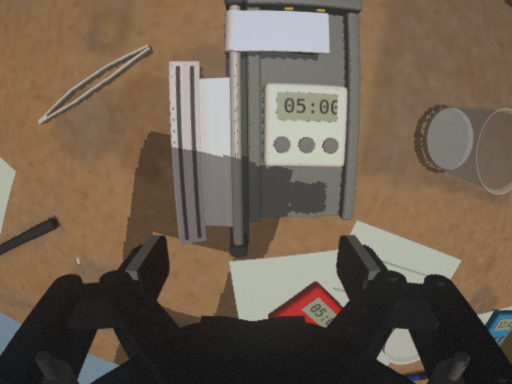

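The wrist view shows the bar's left edge from (183,243) to (170,62), the timer's rear edge from (265,165) to (344,165) and the channel's front right corner at (354,218). The shut fingertips flank the shaft. I'll check these points against the fit using the fisheye model.

```bash
python3 - <<'E'
from h import *
z=load('w1');K,T=z['intrinsics'],z['world_from_camera']
for uv,h,exp in [((183,243),31,(-140,95)),((205,240),22,(-140,75)),((170,62),31,(-4,95)),((198,62),22,(-4,75)),((354,218),14,(-128,-43)),((266,165),19,'rear L'),((343,165),19,'rear R'),((266,85),19,'front L'),((346,86),19,'front R'),((228,12),35,'flap?')]:
    d=(np.array(uv)-K[:2,2])/K[0,0]; r=np.linalg.norm(d); v=T[:3,:3]@np.r_[d/r*np.sin(r),np.cos(r)]
    p=T[:3,3]+v*(h/1e3-T[2,3])/v[2]; print(exp,(RD.T@(p[:2]-T0)*1e3).round(1))
E
```

```text
(-140, 95) [-136.   89.]
(-140, 75) [-137.3   73.3]
(-4, 95) [-3.7 92.2]
(-4, 75) [-3.5 74.3]
(-128, -43) [-122.5  -47. ]
rear L [-78.4  26.3]
rear R [-77.8 -31.9]
front L [-20.6  26.7]
front R [-18.8 -31.7]
flap? [28.9 52.3]
```

The two views agree to within about 4 mm, which is good enough. I'll press the bar down under force guard until it reaches its stop, then back off slightly.

```bash
python3 - <<'E'
from h import *
move_l(dw(-106,35,32),feed=0.1); st()
print(move_l(dw(-106,35,8),feed=0.03,max_force=3)); st()
print(move_l(dw(-106,35,-5),feed=0.025,max_force=12)); st()
hold(.2); st()
w,_=snap('wrist','w2');s,_=snap('side','s2')
cv2.imwrite('pics/v2.png',np.hstack([w[40:340,60:460],cv2.resize(s[150:225,210:310],(400,300),interpolation=cv2.INTER_CUBIC)])[:,:,::-1])
E
```

```text
t2.99 dock [-105.7   35. ] z 32.3 f [-0.2  0.3  0.6] op 0.086
True
t3.83 dock [-106.1   35.1] z 7.7 f [0.3 0.4 3.8] op 0.086
True
t4.26 dock [-105.7   33.8] z -1.6 f [-3.1 -0.3  9.9] op 0.086
t4.46 dock [-105.7   33.8] z -1.7 f [-3.3 -1.2  9.9] op 0.085
```

View pics/v2.png

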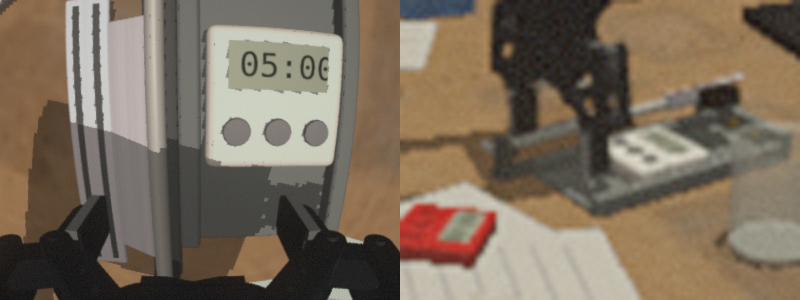

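In the side crop the flap is raised (shoe at (715,95)), the left tip is on the bar and the right tip is in the channel behind the timer. I'll measure the flap angle from depth before pushing.

```bash
python3 - <<'E'
from h import *
snap('top','t2'); st()
for n in('top0','t2'):
    P=pts(load(n)); q=(P[...,:2]-T0)@RD*1e3; zz=P[...,2]*1e3
    for lo in range(-10,90,10):
        xr=(4,26) if lo<55 else (-70,-15)
        m=(q[...,0]>xr[0])&(q[...,0]<xr[1])&(q[...,1]>lo)&(q[...,1]<=lo+10)&(zz<100); print(lo+5,m.sum(),np.median(zz[m]).round(1) if m.any() else None,end=' | ')
    print()
E
```

```text
t4.61 dock [-105.7   33.8] z -1.6 f [-4.3 -0.9 10.6] op 0.086
-5 24 28.4 | 5 22 29.2 | 15 27 27.9 | 25 29 28.7 | 35 24 29.2 | 45 25 28.6 | 55 21 27.1 | 65 55 22.6 | 75 54 21.3 | 85 58 25.7 | 
-5 3 55.8 | 5 2 58.3 | 15 0 None | 25 0 None | 35 0 None | 45 0 None | 55 0 None | 65 0 None | 75 0 None | 85 0 None |
```

The flap's edge has risen about 28 mm at a 53 mm lever, so it is at roughly 0.46 rad, up against its stop. I'll ease off by 1 mm and push.

```bash
python3 - <<'E'
from h import *
move_l(dw(-106,34,-0.6),feed=0.02); st()
print(move_l(dw(-60,34,-0.6),feed=0.04,max_force=9)); st()
print(move_l(dw(-24,34,-0.6),feed=0.03,max_force=8)); st()
w,_=snap('wrist','w3');s,_=snap('side','s3');snap('top','t3')
cv2.imwrite('pics/v3.png',np.hstack([w[40:340,60:460],cv2.resize(s[150:225,210:310],(400,300),interpolation=cv2.INTER_CUBIC)])[:,:,::-1])
E
```

```text
t4.86 dock [-105.7   34.2] z -0.5 f [0.2 0.6 4.9] op 0.085
False
t6.16 dock [-61.4  34.3] z -1.3 f [-3.   0.1  6.4] op 0.085
True
t7.09 dock [-32.5  34.5] z -1.3 f [-2.9 -1.   7.9] op 0.085
```

View pics/v3.png

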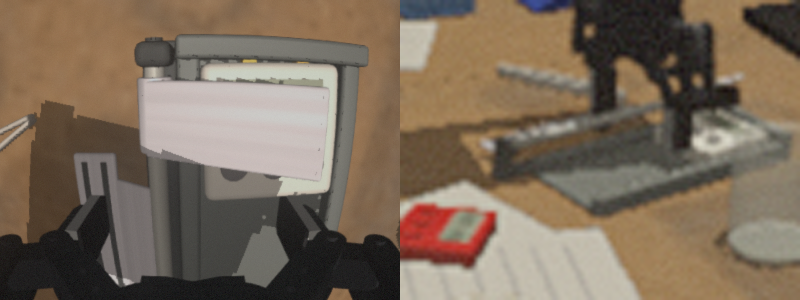

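The wrist crop shows the timer under the raised flap, with its front edge at row ~66 close to the stop and its rear edge at about row 196. I'll cast these points to see whether it is fully home.

```bash
python3 - <<'E'
from h import *
st()
z=load('w3');K,T=z['intrinsics'],z['world_from_camera']
def f(uv,h):
    d=(np.array(uv)-K[:2,2])/K[0,0]; r=np.linalg.norm(d); v=T[:3,:3]@np.r_[d/r*np.sin(r),np.cos(r)]
    p=T[:3,3]+v*(h/1e3-T[2,3])/v[2]; return (RD.T@(p[:2]-T0)*1e3).round(1)
for uv,h,n in [((266,239),19,'rearL'),((388,232),19,'rearR'),((265,106),19,'frontL'),((395,109),19,'frontR'),((240,94),22,'stop top L exp 38'),((425,103),22,'stop top R')]: print(n,f(uv,h))
im=z['im']; c=cv2.resize(im[60:160,220:440],None,fx=3.5,fy=3.5,interpolation=cv2.INTER_CUBIC); cv2.imwrite('pics/c3.png',c[:,:,::-1])
E
```

```text
t7.24 dock [-32.5  34.5] z -1.3 f [-2.3  0.1  7.4] op 0.086
rearL [-20.7  27.9]
rearR [-18.9 -31. ]
frontL [37.2 28.9]
frontR [ 38.6 -27.7]
stop top L exp 38 [42.  38.8]
stop top R [ 42.7 -41.6]
```

View pics/c3.png

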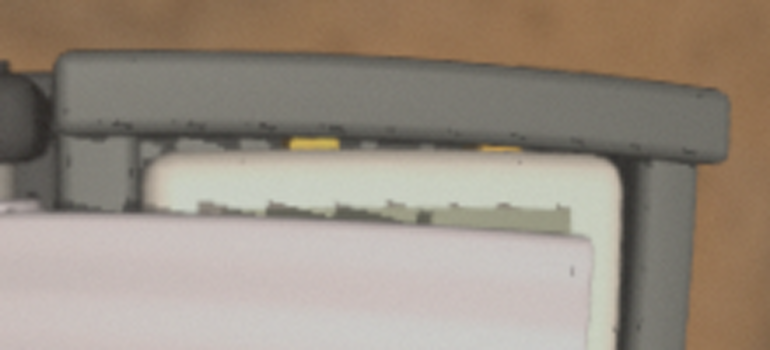

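The timer is almost home. Its right front corner is near the stop and the left gap is about 2.5 mm, so it is slightly yawed. I'll push a little further under guard to square it up.

```bash
python3 - <<'E'
from h import *
print(move_l(dw(-27,34.5,-1),feed=0.015,max_force=14)); st()
w,_=snap('wrist','w4')
c=cv2.resize(w[60:260,220:440],None,fx=2.8,fy=2.8,interpolation=cv2.INTER_CUBIC); cv2.imwrite('pics/c4.png',c[:,:,::-1])
E
```

```text
True
t7.52 dock [-32.6  34.5] z -1.4 f [-2.8 -0.8  8.2] op 0.085
```

View pics/c4.png

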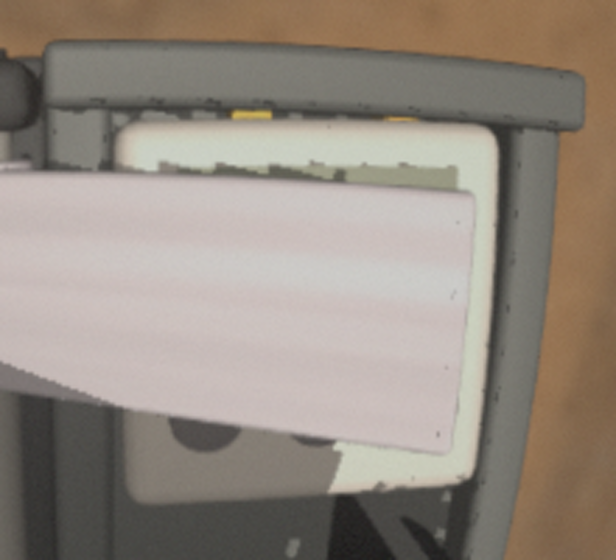

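A second push met more than 14 N with no movement, so the timer is hard against the stop. Its cast centre is about 5–9 mm (home is 7) and the remaining yaw is under 1°. Now I'll back the tip off the timer, release the bar and clear.

```bash
python3 - <<'E'
from h import *
move_l(dw(-40,34.5,-1),feed=0.03); st()
move_l(dw(-40,34.5,30),feed=0.04); st()
move_l(dw(-60,34.5,110),feed=0.12); hold(.3); st()
w,_=snap('wrist','w5')
snap('side','s5')
z=load('w5');K,T=z['intrinsics'],z['world_from_camera']
move_l(dw(-250,34.5,160),feed=0.2); snap('top','t5'); st()
P=pts(load('t5')); q=(P[...,:2]-T0)@RD*1e3; zz=P[...,2]*1e3
for lo in range(-10,60,10):
    m=(q[...,0]>4)&(q[...,0]<26)&(q[...,1]>lo)&(q[...,1]<=lo+10)&(zz<100); print(lo+5,m.sum(),np.median(zz[m]).round(1) if m.any() else None,end=' | ')
t=load('t5')['im'][130:215,150:250]
cv2.imwrite('pics/c5.png',np.hstack([w[0:300,120:440],cv2.resize(t,(353,300),interpolation=cv2.INTER_CUBIC)])[:,:,::-1])
E
```

```text
t7.97 dock [-38.4  34.3] z -0.2 f [2.5 0.4 6.8] op 0.085
t8.90 dock [-40.3  34.6] z 29.7 f [ 0.2 -0.3 -0.2] op 0.086
t10.03 dock [-60.3  34.6] z 109.3 f [0.3 0.  1.1] op 0.085
t11.32 dock [-249.5   34.5] z 160.0 f [ 0.4 -0.   0.4] op 0.085
-5 24 37.7 | 5 25 36.9 | 15 23 34.1 | 25 22 33.7 | 35 25 31.7 | 45 23 30.2 | 55 18 28.6 |
```

View pics/c5.png

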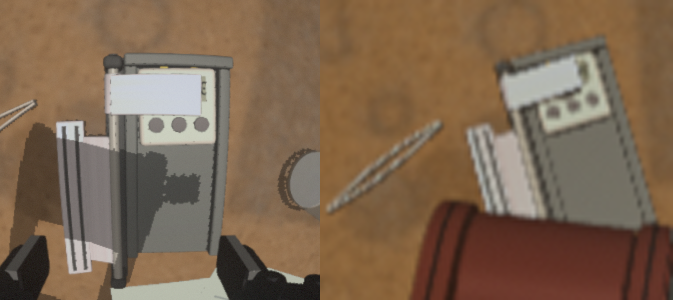

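The flap now slopes about 0.17–0.2 rad, resting on the timer, and the timer's front is against the stop. One last position check on the rear edge in both views, then I'll hand it in.

```bash
python3 - <<'E'
from h import *
z=load('w5');K,T=z['intrinsics'],z['world_from_camera']
def f(uv,h):
    d=(np.array(uv)-K[:2,2])/K[0,0]; r=np.linalg.norm(d); v=T[:3,:3]@np.r_[d/r*np.sin(r),np.cos(r)]
    p=T[:3,3]+v*(h/1e3-T[2,3])/v[2]; return (RD.T@(p[:2]-T0)*1e3).round(1)
r=[f((262,144),19),f((334,144),19)]; print(r, 'stop',f((300,67),22))
t=load('t5'); r2=[(RD.T@(ray(t,((np.array(p)-[320,0])/3.53+[150,130]),.019)[:2]-T0)*1e3).round(1) for p in((546,133),(608,118))]; print(r2)
x=np.mean([r[0][0],r[1][0],r2[0][0],r2[1][0]])+31; print('centre',x); st()
if 3<x<13: job_done(); print('done')
E
```

```text
[array([-21.1,  26.6]), array([-20.2, -31.1])] stop [39.4 -1.9]
[array([-26.1,  27.7]), array([-27.2, -28.3])]
centre 7.349999999999998
t11.32 dock [-249.5   34.5] z 160.0 f [ 0.4 -0.   0.4] op 0.085
the job is handed in; nothing more can be done
done
```

I docked the timer and handed the job in at 11.3 s of the 32 s allowed; no verdict is reported. The left fingertip held the bar down while the right one pushed the timer under the raised flap. I then backed off the timer, released the bar and moved clear.

**Checks that agreed:**
- **Flap while pressed:** depth showed its edge had risen about 28 mm, roughly 0.46 rad. I eased the tip up 1 mm before pushing and did not measure the angle again; the images during the push show the flap still raised.
- **Timer home:** a second push met more than 14 N with no movement. The timer's centre came out at about +7.3 mm in the dock frame, against 7 mm for home.
- **Flap after release:** it slopes about 0.17 rad, resting on the timer, within the required 0.10 to 0.28.
- **Robot clear:** the force reading was close to zero after the arm moved away.

**Where the checks disagreed:** for the timer's rear edge, the wrist view gave about -20.5 mm and the top view about -26.5 mm. Home would be -24 mm, so the +7.3 mm is an average of the two. Taken alone, they put the centre at about +10.5 mm and +4.4 mm, both inside the 3 to 11 mm limit.

**Not measured:** I did not check the bystanders after the push. The path kept clear of them, and the forceps and beaker looked in place in the last pictures.

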